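# Sort the pantry handful on the stool

## Robot

A 6-joint arm with a two-finger parallel gripper is mounted at the origin on the work surface. World frame = base frame: x ahead of the robot, y to its left, z up, the work surface at z = 0. Lengths are in mm, angles in rad, forces in N, time in s.
With the tool pointing down it reaches from about 250 to 850 mm from the base axis. Payload 12.5 kg.
Tool frame: the origin (TCP) lies at the very end of the fingers, on their centre line; the grasp point (between the pads) lies 19 mm behind it (bot.grip_point_offset is the z of the grasp point in the tool frame, in mm); z points along the fingers, y is the line along which they close (so a half turn about z gives the same grasp; the last joint's range is limited). The gripper opens to 93 mm and grips with 3 to 60 N. Pads are 15 mm wide; open, the fingers measure 128 mm over their backs; the gripper's body (75 mm by 188 mm) begins 65 mm behind the grasp point.
Start: joints at [-1.211, 0.351, 1.652, -0, 1.139, -0.085], TCP at [236.669, -496.46, 218.633] pointing down, gripper open.
Joint ranges: [-2.75, 2.75], [-0.79, 2.1], [0.01, 2.65], [-1.57, 4.71], [0.07, 3.14], [-2.87, 2.87]. Speed limits (rad/s): [2.22, 2.22, 2.79, 3.14, 3.14, 3.14].

## Interface

Orientations are given as a unit quaternion [x, y, z, w].
In Python, from bench import bot, eyes, ticket, find_in, masks_of gives the robot as it stands.
- The arm moves only by the shell command python3 -m crank 'ROWS' [OPENING]. ROWS is JSON, a list of rows, each a list of 6 numbers: the shift along the world's x, y, z each as a share of 12 cm, from -1 to 1, then the turn, a rotation vector about the world's x, y, z each as a share of 180 degrees, from -1 to 1. A call has 1 to 10 rows; each row shifts and turns the commanded pose from where the row before left it; what a row does not reach is not made up. A row lasts 1/10 s, in which the tool goes at most 50 mm and 8.59 degrees, less where a joint would pass 70% of its speed; a pose out of reach is approached as far as the arm can. A call with a number of a shift or a turn outside -1 to 1 is refused whole. A call with a gripper value outside its range is refused whole. OPENING is the gripper command: -1 is fully open, 1 is shut, values between are in proportion, set as the call begins (- or left out, the last holds). The fingers move at their own pace and stop on an object; the grip force is fixed at half the most. Time passes only in rows, so rows that do not move let the fingers close. It gives the time, the measured TCP pose, the force, the opening and the grip force at its end, in the units of the state.
- bot.get_state(): the state, without advancing time (a new reading comes with each control period).
- eyes.snapshot(name): name is "side" or "top" or "wrist"; returns (picture, depth): 420x560x3 uint8, red, green, blue; 420x560 float32, mm along the optical axis (not along the pixel's ray), 0 where there is no reading.
- eyes.get_calibration(name): a dict with "fx", "fy", "cx", "cy" (pixels), "distortion" ([k1, k2, p1, p2, k3] as OpenCV has them; the pictures are not rectified), "extrinsics" (4x4, takes a point from camera to world coordinates); the wrist camera has in their place "hand_eye" (4x4, takes a point from camera to tool coordinates, whose origin is the TCP and whose axes are the flange's). Camera axes: x right, y down, z forward; pixel columns grow to the right and rows downward; lengths in mm; the calibration is good to about 2 mm. A picture is of the moment at which its call begins: read the wrist's pose just before it. get_calibration takes no time and is no camera call.
- ticket.sign_off(): hands the job in; it is judged then, once.
Trained networks look in the newest picture that a camera, given by its name, has taken for a name from the list of things; names that differ only in an ending like _2 or _b are one class to them, and where a whole thing is asked for, a point or a joint stands for the part that bears it (a point fixed in the world has none). Each returns a list of dicts, best first, with "p" (0 to 1); they miss things now and then, are a little off and sometimes report something else, mostly with a low value. They report only what shows in the picture. A call takes as long as a camera call. They do not tell look-alikes from the thing itself.
- find_in(thing, camera): "location" ([column, row] in pixels, amid what is visible of it).
- masks_of(thing, camera): "pixels" (420x560 bool, what is visible of it) and "location" ([column, row] in pixels, amid what is visible of it).
The state is a dict: "clock": time; "joint_pos": joint angles; "qd": joint speeds; "joint_efforts": joint torques, N m; "position": TCP position; "tool_rot": TCP orientation; "force": force on the tool from outside, world axes, zero at the start; "moment": the same for the moment, N m; "finger_gap": finger opening in mm; "finger_force": force on a finger pad.
Only numpy, scipy, OpenCV 4.12 (cv2) and the standard library are available. Lean on these libraries where they do the work, as an engineer would, in place of code of your own. Each camera call takes 0.05 s, during which the arm holds its last target. There are 200 camera calls.

## Task

A mixed handful has been left on the round stool: put both walnuts into the brass-rimmed wooden bowl and both pressed tea cakes into the aluminium pot, and lay the cinnamon stick flat on the floor of the white ceramic tray. Leave the kettle and the canister standing where they are.

Things in the scene. Friction and masses are not known exactly. Their poses are not given: they have to be found in the camera images.
- walnut1: a whole walnut in its shell, light brown, ridged, nearly round: 36 mm wide, 35 mm high, with a small flat base it stands on; loose, about 15 g. Origin at its middle, 17 mm above the base; z up along its axis. Widest (36 mm) at the origin; any yaw may be gripped. One of two alike.
- walnut2: a whole walnut in its shell, light brown, ridged, nearly round: 36 mm wide, 35 mm high, with a small flat base it stands on; loose, about 15 g. Origin at its middle, 17 mm above the base; z up along its axis. Widest (36 mm) at the origin; any yaw may be gripped. One of two alike.
- tea1: a pressed tea cake, a hard dark round disc 44 mm across and 18 mm thick, lying flat on the stool; loose, about 40 g. Origin at its middle, 9 mm above its underside; z up along its axis. Any yaw may be gripped. One of two alike.
- tea2: a pressed tea cake, a hard dark round disc 44 mm across and 18 mm thick, lying flat on the stool; loose, about 40 g. Origin at its middle, 9 mm above its underside; z up along its axis. Any yaw may be gripped. One of two alike.
- cinnamon: a stick of cinnamon bark, a reddish-brown double roll 90 mm long (along its x), 22 mm wide (along y) and 12 mm thick (along z), lying flat on the stool; loose, about 15 g. Origin at its middle, 6 mm above its underside. Grip it across its width at the middle.
- bowl: the brass-rimmed dark wooden bowl, open at the top, fixed to the stool. Origin under its centre at stool height, z up. Outer rim 152 mm across, 52 mm high; inner floor 6 mm above the stool; inside about 100 mm across at the floor, widening to 140 mm at the rim.
- pot: the small round aluminium pot, open at the top (no lid), fixed to the stool. Origin under its centre at stool height, z up. 136 mm across outside, 128 mm inside, straight walls, 60 mm high; inner floor 5 mm above the stool. Two small black side grips stick out to 17 mm beyond the wall along its +y and -y.
- tray: the low white ceramic tray, rectangular and open at the top, fixed to the stool. Origin under its centre at stool height, z up. 100 mm outside along its x, 150 mm along its y (the long side), walls 4 mm thick and 14 mm high, inner floor 4 mm above the stool: inside 92 by 142 mm.
- kettle: bystander: the blackened steel kettle on its square blue ceramic tile (130 mm, 8 mm thick), at the far right of the stool. Origin under its centre, on the tile. Body 130 mm across and 88 mm high, arched handle to 150 mm high, spout reaching 97 mm out along its x. Loose: leave it alone.
- canister: bystander: the white plastic canister with a grey flip cap, 70 mm across, 117 mm high, at the far left of the stool. Origin under its centre. Loose: leave it alone.
Not all that is in view belongs to the job. What is shaped like the walnut1 but green is not meant. What is shaped like the walnut2 but blue is not meant.

How it is judged:
By the outcome, as a careful person would: the job done as asked, in the order asked, and still so for the second after the job is handed in, with the robot touching nothing.
It also fails if it takes over 112 s, if anything falls off the work surface, if the arm or the gripper's body presses on something with over 40 N, if the wrist force passes 120 N, or if a joint passes its speed limit or range.

## Working session

There is one attempt and no reset: what is moved stays moved. The work goes in short steps, Python scripts to look and compute and a shell command to move; the robot and the scene stay as the last step left them, time stands still between calls to the robot, and variables do not carry over. Pictures are saved under pics/ and viewed, at most 14 in all, crops included, and the job is handed in when it is done.

```bash
mkdir -p pics
cat > h.py <<'E'
import numpy as np, cv2
from scipy.spatial.transform import Rotation as R
from bench import bot, eyes, ticket, find_in, masks_of
def ext(cam):
    c=eyes.get_calibration(cam)
    if "extrinsics" in c: return c,np.array(c["extrinsics"])
    s=bot.get_state(); T=np.eye(4); T[:3,:3]=R.from_quat(s["tool_rot"]).as_matrix(); T[:3,3]=s["position"]
    return c,T@np.array(c["hand_eye"])
def pts(cam,uv,depth,E=None):
    c,E0=ext(cam); E=E0 if E is None else E
    uv=np.asarray(uv,float).reshape(-1,1,2)
    K=np.array([[c["fx"],0,c["cx"]],[0,c["fy"],c["cy"]],[0,0,1.]])
    n=cv2.undistortPoints(uv,K,np.array(c["distortion"],float))[:,0]
    d=np.array([depth[int(v),int(u)] for u,v in uv[:,0]])
    P=np.c_[n*d[:,None],d]
    return (P@E[:3,:3].T+E[:3,3])[d>0]
def snap(cam,fn=None):
    E=ext(cam)[1]; p,d=eyes.snapshot(cam)
    if fn: cv2.imwrite("pics/"+fn,p[:,:,::-1])
    return p,d,E
E
python3 - <<'E'
from h import *
for cam in ["top","side"]:
    p,d,E=snap(cam,cam+"1.png")
    print(cam,E.round(2).tolist())
    for t in ["walnut1","tea1","cinnamon","bowl","pot","tray","kettle","canister"]:
        for m in masks_of(t,cam):
            v,u=np.nonzero(m["pixels"])
            if len(u)==0: continue
            P=pts(cam,np.c_[u,v],d,E)
            if len(P)==0: continue
            r=cv2.minAreaRect(P[:,:2].astype(np.float32))
            print(t,round(m["p"],2),np.round(m["location"]),len(u),"med",np.median(P,0).round(),"rect",np.round(r[0]),np.round(r[1]),round(r[2]),"z",np.percentile(P[:,2],[5,95]).round(),"rgb",p[v,u].mean(0).round())
print(bot.get_state())
E
```

```text
top [[-0.0, -1.0, 0.06, 502.43], [-1.0, 0.0, 0.02, -8.64], [-0.02, -0.06, -1.0, 904.33], [0.0, 0.0, 0.0, 1.0]]
walnut1 0.95 [300. 324.] 387 med [365. -21.  29.] rect [361. -21.] [34. 40.] 68 z [17. 35.] rgb [ 52. 105.  53.]
walnut1 0.9 [347. 277.] 399 med [440. -95.  29.] rect [438. -96.] [39. 35.] 11 z [ 1. 34.] rgb [126.  87.  56.]
walnut1 0.86 [357. 327.] 324 med [ 360. -111.   29.] rect [ 358. -112.] [32. 31.] 57 z [22. 35.] rgb [23. 44. 83.]
walnut1 0.63 [360.  67.] 5289 med [ 770. -115.   90.] rect [ 796. -125.] [146. 151.] 26 z [ 42. 152.] rgb [66. 65. 60.]
walnut1 0.59 [287. 279.] 347 med [437.   9.  30.] rect [437.   8.] [34. 34.] 27 z [22. 35.] rgb [123.  85.  55.]
tea1 0.84 [222. 262.] 534 med [464. 111.  18.] rect [465. 111.] [42. 42.] 44 z [15. 20.] rgb [62. 46. 32.]
tea1 0.67 [427. 273.] 601 med [ 446. -227.   17.] rect [ 446. -231.] [49. 42.] 90 z [ 1. 20.] rgb [45. 33. 22.]
tea1 0.58 [346. 276.] 360 med [440. -95.  29.] rect [440. -96.] [33. 35.] 90 z [21. 34.] rgb [125.  87.  56.]
cinnamon 0.94 [158. 277.] 631 med [443. 224.  11.] rect [443. 224.] [91. 22.] 56 z [ 8.
[... 3143 characters left out ...]
array([-1.21061842e+00,  3.50705545e-01,  1.65182412e+00, -2.29919132e-05,
        1.13911711e+00, -8.46241062e-02]), 'qd': array([-1.40655849e-03, -1.50451484e-03,  1.37999188e-03,  1.42223509e-03,
       -1.90212476e-06, -2.23519616e-04]), 'joint_efforts': array([-3.50737082e-06, -4.97242248e+01, -2.85476446e+01,  6.98800315e-02,
        2.21514283e-02, -4.46850152e-05]), 'position': array([ 236.64821903, -496.45021324,  218.62033978]), 'tool_rot': array([ 9.75369604e-01,  2.20576822e-01, -1.40588892e-05, -2.53705345e-05]), 'force': array([-0.34699177,  0.16173206, -0.80915945]), 'moment': array([ 0.01392152, -0.06388256,  0.02410113]), 'finger_force': 0.0, 'finger_gap': 92.72453867204166}
```

Run:
```python
import cv2
i=cv2.imread("pics/top1.png")
cv2.imwrite("pics/crop1.png",cv2.resize(i[230:350,130:470],(794,280),interpolation=3))
from h import *
q=bot.get_state()["tool_rot"]; print(R.from_quat(q).as_matrix().round(3))
```

```text
[[ 0.903  0.43  -0.   ]
 [ 0.43  -0.903  0.   ]
 [-0.    -0.    -1.   ]]
```

View pics/top1.png

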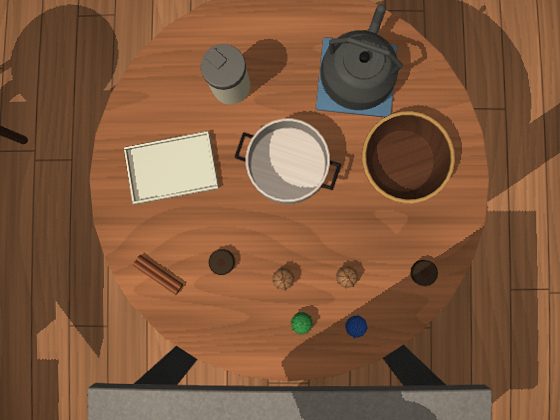

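```bash
sleep 0
```

```text
(no output)
```

View pics/crop1.png

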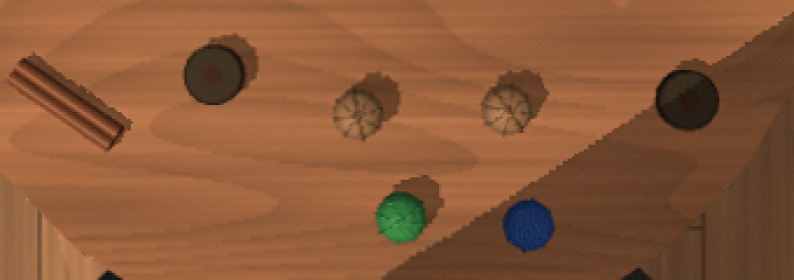

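Candidates by pixel: the walnuts are the brown ones at (283,278) and (347,276). The green (301,323) and blue (356,326) look-alikes are excluded. The tea cakes are the dark discs at (221,261) and (424,272), and the cinnamon is at (158,273). The crop confirms these choices. Tray at (171,168), pot (288,160), bowl (408,157).

I'll start with the walnut at (440,-96).

```bash
python3 -m crank '[[0.17,0.334,0,0,0,-0.0142],[0.17,0.334,0,0,0,-0.0142],[0.17,0.334,0,0,0,-0.0142],[0.17,0.334,0,0,0,-0.0142],[0.17,0.334,0,0,0,-0.0142],[0.17,0.334,0,0,0,-0.0142],[0.17,0.334,0,0,0,-0.0142],[0.17,0.334,0,0,0,-0.0142],[0.17,0.334,0,0,0,-0.0142],[0.17,0.334,0,0,0,-0.0142]]' -0.4; python3 -m crank '[[0,0,-0.3,0,0,0],[0,0,-0.3,0,0,0],[0,0,-0.3,0,0,0],[0,0,0,0,0,0],[0,0,0,0,0,0]]'
python3 - <<'E'
from h import *
p,d,E=snap("wrist","w1.png")
for m in masks_of("walnut1","wrist"):
    v,u=np.nonzero(m["pixels"]); P=pts("wrist",np.c_[u,v],d,E)
    r=cv2.minAreaRect(P[:,:2].astype(np.float32)); print(m["p"],m["location"],r,p[v,u].mean(0))
E
```

```text
clock: 1.9
position: [441.3, -93.9, 218.9]
tool_rot: [1.0, -0.002, 0.0, 0.0]
force: [1.3, -0.7, -0.3]
finger_gap: 64.9
finger_force: 0.0
clock: 2.4
position: [440.9, -95.8, 111.3]
tool_rot: [1.0, -0.001, -0.0, -0.0]
force: [0.8, -0.0, 0.4]
finger_gap: 65.1
finger_force: 0.0
0.92 [150.1, 222.4] ((435.8792724609375, 6.36515998840332), (34.51823806762695, 33.63217544555664), 35.532737731933594) [176.10708117 117.19401267  59.13701785]
0.86 [284.0, 217.0] ((438.7475280761719, -97.85774993896484), (34.152008056640625, 36.09080505371094), 6.820827484130859) [181.45189003 120.37857961  60.12657503]
0.7 [302.0, 311.7] ((361.305419921875, -112.68327331542969), (27.813215255737305, 34.57847213745117), 3.283743143081665) [ 28.25246132  72.83684951 145.19831224]
0.5 [214.1, 309.4] ((356.7040100097656, -37.781700134277344), (4.9038801193237305, 21.734891891479492), 70.38719177246094) [ 24.07438017 100.14049587  38.40495868]
```

View pics/w1.png

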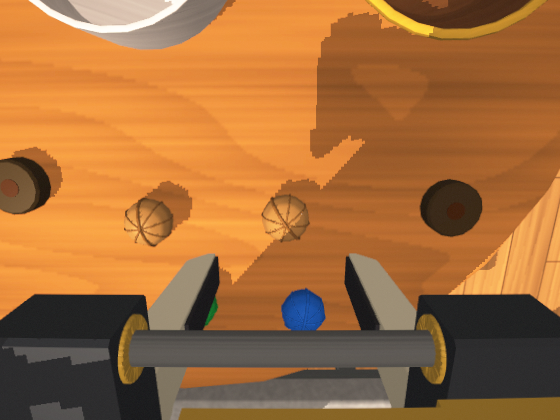

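The wrist view shows the target walnut at (284,217), between the fingers' line, with its position confirmed at about (439,-97). The blue one at (304,311) is clear of the path.

```bash
python3 -m crank '[[-0.015,-0.01,-0.3,0,0,0],[0,0,-0.3,0,0,0],[0,0,-0.2,0,0,0],[0,0,-0.1,0,0,0],[0,0,0,0,0,0],[0,0,0,0,0,0]]'; python3 -m crank '[[0,0,0,0,0,0],[0,0,0,0,0,0],[0,0,0,0,0,0],[0,0,0,0,0,0],[0,0,0,0,0,0],[0,0,0,0,0,0],[0,0,0,0,0,0]]' 1;  python3 -m crank '[[0,0,0.2,0,0,0],[0,0,0.3,0,0,0],[0,0,0.3,0,0,0],[0,0,0.3,0,0,0],[0,0,0,0,0,0]]'
```

```text
clock: 3.1
position: [439.8, -97.2, 3.9]
tool_rot: [1.0, -0.001, 0.001, 0.0]
force: [-0.3, -0.4, 0.8]
finger_gap: 64.9
finger_force: 0.0
clock: 3.8
position: [439.0, -96.9, 2.9]
tool_rot: [1.0, -0.001, 0.0, 0.0]
force: [-1.3, 0.5, 7.0]
finger_gap: 35.1
finger_force: 30.0
clock: 4.3
position: [440.9, -97.4, 138.3]
tool_rot: [1.0, -0.001, 0.003, 0.001]
force: [-0.0, 0.6, -0.2]
finger_gap: 34.8
finger_force: 30.0
```

```bash
python3 -m crank '[[0.295,-0.168,0,0,0,0],[0.295,-0.168,0,0,0,0],[0.295,-0.168,0,0,0,0],[0.295,-0.168,0,0,0,0],[0.295,-0.168,0,0,0,0],[0,0,-0.3,0,0,0],[0,0,-0.3,0,0,0],[0,0,-0.3,0,0,0],[0,0,-0.1,0,0,0],[0,0,0,0,0,0]]'; python3 -m crank '[[0,0,0,0,0,0],[0,0,0,0,0,0],[0,0,0,0,0,0],[0,0,0,0,0,0]]' 0;  python3 -m crank '[[0,0,0.2,0,0,0],[0,0,0.3,0,0,0],[0,0,0.3,0,0,0],[0,0,0.3,0,0,0],[0,0,0,0,0,0]]'
```

```text
clock: 5.3
position: [614.7, -197.2, 12.5]
tool_rot: [1.0, -0.001, -0.002, -0.001]
force: [0.0, 0.1, -0.1]
finger_gap: 34.8
finger_force: 30.0
clock: 5.7
position: [616.3, -197.9, 15.7]
tool_rot: [1.0, -0.001, 0.001, 0.0]
force: [-0.1, -1.2, -0.6]
finger_gap: 46.5
finger_force: 0.0
clock: 6.2
position: [618.2, -198.6, 152.5]
tool_rot: [1.0, -0.001, 0.004, 0.002]
force: [0.5, -0.4, -0.5]
finger_gap: 46.5
finger_force: 0.0
```

```bash
python3 -m crank '[[-0.249,0.285,0,0,0,0],[-0.249,0.285,0,0,0,0],[-0.249,0.285,0,0,0,0],[-0.249,0.285,0,0,0,0],[-0.249,0.285,0,0,0,0],[-0.249,0.285,0,0,0,0],[0,0,0,0,0,0],[0,0,0,0,0,0]]' -0.4; python3 -m crank '[[0,0,-0.3,0,0,0],[0,0,-0.3,0,0,0],[0,0,-0.3,0,0,0],[0,0,-0.2,0,0,0],[0,0,-0.1,0,0,0],[0,0,0,0,0,0],[0,0,0,0,0,0]]'; python3 -m crank '[[0,0,0,0,0,0],[0,0,0,0,0,0],[0,0,0,0,0,0],[0,0,0,0,0,0],[0,0,0,0,0,0],[0,0,0,0,0,0],[0,0,0,0,0,0]]' 1;  python3 -m crank '[[0,0,0.2,0,0,0],[0,0,0.3,0,0,0],[0,0,0.3,0,0,0],[0,0,0.3,0,0,0],[0,0,0,0,0,0]]'
python3 - <<'E'
from h import *
p,d,E=snap("top")
for m in masks_of("walnut1","top"):
    v,u=np.nonzero(m["pixels"]); P=pts("top",np.c_[u,v],d,E)
    print(m["p"],np.round(m["location"]),len(u),np.median(P,0).round(),p[v,u].mean(0).round())
cv2.imwrite("pics/bowl1.png",cv2.resize(p[90:220,220:480,::-1],(780,390)))
E
```

```text
clock: 7.0
position: [436.6, 7.9, 146.9]
tool_rot: [1.0, 0.0, 0.0, 0.0]
force: [0.3, -1.0, 1.1]
finger_gap: 65.4
finger_force: 0.0
clock: 7.7
position: [437.4, 7.0, 2.7]
tool_rot: [1.0, -0.001, 0.0, 0.0]
force: [0.4, 0.3, -0.2]
finger_gap: 64.9
finger_force: 0.0
clock: 8.4
position: [436.8, 7.5, 2.8]
tool_rot: [1.0, -0.001, 0.0, 0.0]
force: [-0.6, -1.0, 4.3]
finger_gap: 34.8
finger_force: 30.0
clock: 8.9
position: [438.7, 7.4, 138.3]
tool_rot: [1.0, -0.001, 0.003, 0.0]
force: [0.7, 0.1, -0.8]
finger_gap: 34.5
finger_force: 30.0
0.58 [358. 331.] 264 [ 357. -114.   30.] [28. 51. 95.]
0.55 [402. 172.] 365 [ 614. -194.   35.] [92. 64. 42.]
```

View pics/bowl1.png

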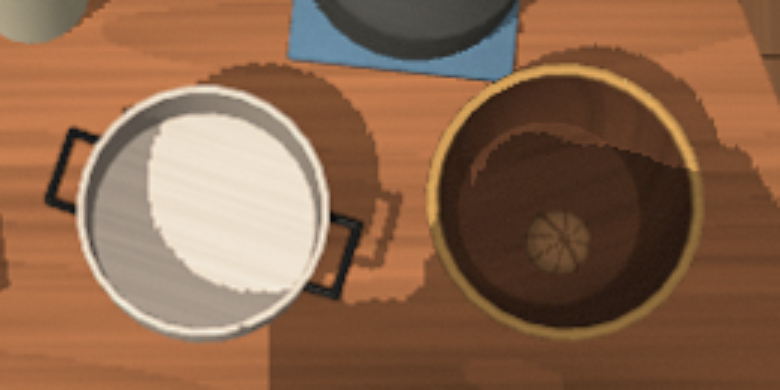

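The first walnut stands in the bowl at crop (558,241), and the second is in hand. I'll set it down on the far side of the bowl.

```bash
python3 -m crank '[[0.307,-0.285,0,0,0,0],[0.307,-0.285,0,0,0,0],[0.307,-0.285,0,0,0,0],[0.307,-0.285,0,0,0,0],[0.307,-0.285,0,0,0,0],[0.307,-0.285,0,0,0,0],[0,0,0,0,0,0]]'; python3 -m crank '[[0,0,-0.3,0,0,0],[0,0,-0.3,0,0,0],[0,0,-0.3,0,0,0],[0,0,-0.1,0,0,0],[0,0,0,0,0,0]]'; python3 -m crank '[[0,0,0,0,0,0],[0,0,0,0,0,0],[0,0,0,0,0,0],[0,0,0,0,0,0]]' 0;  python3 -m crank '[[0,0,0.2,0,0,0],[0,0,0.3,0,0,0],[0,0,0.3,0,0,0],[0,0,0.3,0,0,0],[0,0,0,0,0,0]]'
```

```text
clock: 9.7
position: [658.4, -200.2, 131.1]
tool_rot: [1.0, -0.002, -0.001, -0.0]
force: [-0.5, -0.5, -0.6]
finger_gap: 34.8
finger_force: 30.0
clock: 10.2
position: [655.0, -195.7, 12.3]
tool_rot: [1.0, -0.001, -0.002, -0.001]
force: [0.6, -0.5, 0.3]
finger_gap: 34.4
finger_force: 30.0
clock: 10.6
position: [656.9, -196.8, 15.6]
tool_rot: [1.0, -0.001, 0.001, 0.0]
force: [-0.2, -0.2, -0.4]
finger_gap: 46.4
finger_force: 0.0
clock: 11.1
position: [658.8, -197.4, 152.8]
tool_rot: [1.0, -0.001, 0.004, 0.002]
force: [0.3, -0.7, -0.1]
finger_gap: 46.5
finger_force: 0.0
```

```bash
python3 -m crank '[[-0.294,-0.043,0,0,0,0],[-0.294,-0.043,0,0,0,0],[-0.294,-0.043,0,0,0,0],[-0.294,-0.043,0,0,0,0],[-0.294,-0.043,0,0,0,0],[-0.294,-0.043,0,0,0,0],[0,0,0,0,0,0],[0,0,0,0,0,0]]' -0.55; python3 -m crank '[[0,0,-0.3,0,0,0],[0,0,-0.3,0,0,0],[0,0,-0.3,0,0,0],[0,0,-0.2,0,0,0],[0,0,-0.1,0,0,0],[0,0,0,0,0,0],[0,0,0,0,0,0]]'; python3 -m crank '[[0,0,0,0,0,0],[0,0,0,0,0,0],[0,0,0,0,0,0],[0,0,0,0,0,0],[0,0,0,0,0,0],[0,0,0,0,0,0],[0,0,0,0,0,0]]' 1;  python3 -m crank '[[0,0,0.2,0,0,0],[0,0,0.3,0,0,0],[0,0,0.3,0,0,0],[0,0,0.3,0,0,0],[0,0,0,0,0,0]]'
python3 - <<'E'
from h import *
p,d,E=snap("top")
for t in ["walnut1","tea1"]:
  for m in masks_of(t,"top"):
    v,u=np.nonzero(m["pixels"]); P=pts("top",np.c_[u,v],d,E)
    print(t,m["p"],np.round(m["location"]),len(u),np.median(P,0).round(),p[v,u].mean(0).round())
cv2.imwrite("pics/bowl2.png",cv2.resize(p[90:350,220:480,::-1],(590,590)))
E
```

```text
clock: 11.9
position: [444.7, -227.8, 146.8]
tool_rot: [1.0, -0.001, 0.0, 0.0]
force: [-0.3, -0.5, -0.3]
finger_gap: 72.1
finger_force: 0.0
clock: 12.6
position: [445.6, -227.6, 2.8]
tool_rot: [1.0, -0.0, 0.0, 0.0]
force: [0.6, -0.2, 0.1]
finger_gap: 72.4
finger_force: 0.0
clock: 13.3
position: [444.9, -227.6, 2.8]
tool_rot: [1.0, -0.001, 0.0, 0.0]
force: [-0.6, 0.5, 4.0]
finger_gap: 43.3
finger_force: 30.0
clock: 13.8
position: [446.6, -228.6, 138.6]
tool_rot: [1.0, -0.001, 0.003, 0.002]
force: [1.0, -0.4, -0.7]
finger_gap: 43.4
finger_force: 30.0
walnut1 0.89 [302. 324.] 374 [365. -21.  29.] [ 53. 110.  56.]
walnut1 0.81 [406. 146.] 347 [ 653. -193.   35.] [136.  95.  61.]
walnut1 0.66 [406. 168.] 382 [ 615. -195.   35.] [129.  90.  58.]
walnut1 0.65 [357. 329.] 355 [ 360. -111.   29.] [24. 45. 85.]
tea1 0.76 [220. 260.] 523 [466. 111.  18.] [64. 48. 34.]
```

View pics/bowl2.png

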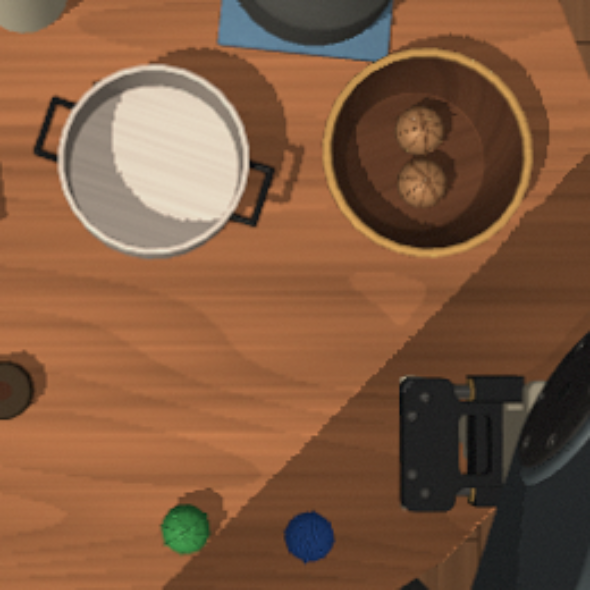

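Both walnuts are in the bowl at crop (420,130) and (422,184), and the first tea cake is in hand. Next it goes into the near side of the pot.

```bash
python3 -m crank '[[0.226,0.32,0,0,0,0],[0.226,0.32,0,0,0,0],[0.226,0.32,0,0,0,0],[0.226,0.32,0,0,0,0],[0.226,0.32,0,0,0,0],[0.226,0.32,0,0,0,0],[0,0,0,0,0,0]]'; python3 -m crank '[[0,0,-0.3,0,0,0],[0,0,-0.3,0,0,0],[0,0,-0.3,0,0,0],[0,0,-0.13,0,0,0],[0,0,0,0,0,0]]'; python3 -m crank '[[0,0,0,0,0,0],[0,0,0,0,0,0],[0,0,0,0,0,0],[0,0,0,0,0,0]]' -0.2;  python3 -m crank '[[0,0,0.2,0,0,0],[0,0,0.3,0,0,0],[0,0,0.33,0,0,0],[0,0,0.3,0,0,0],[0,0,0,0,0,0]]'
```

```text
clock: 14.65
position: [608.8, 7.1, 132.4]
tool_rot: [1.0, 0.001, -0.001, -0.0]
force: [-0.3, -1.0, -0.6]
finger_gap: 43.7
finger_force: 30.0
clock: 15.15
position: [605.8, 2.6, 8.4]
tool_rot: [1.0, -0.001, -0.002, -0.0]
force: [0.3, -0.3, -0.5]
finger_gap: 43.2
finger_force: 30.0
clock: 15.55
position: [607.8, 2.8, 11.7]
tool_rot: [1.0, -0.001, 0.001, 0.0]
force: [0.3, -0.1, 0.3]
finger_gap: 55.7
finger_force: 0.0
clock: 16.05
position: [609.9, 2.8, 152.1]
tool_rot: [1.0, -0.001, 0.004, 0.0]
force: [-0.5, 0.3, -0.4]
finger_gap: 55.9
finger_force: 0.0
```

```bash
python3 -m crank '[[-0.298,0.226,0,0,0,0],[-0.298,0.226,0,0,0,0],[-0.298,0.226,0,0,0,0],[-0.298,0.226,0,0,0,0],[0,0,0,0,0,0],[0,0,0,0,0,0]]' -0.55; python3 -m crank '[[0,0,-0.3,0,0,0],[0,0,-0.3,0,0,0],[0,0,-0.3,0,0,0],[0,0,-0.2,0,0,0],[0,0,-0.1,0,0,0],[0,0,0,0,0,0],[0,0,0,0,0,0]]'; python3 -m crank '[[0,0,0,0,0,0],[0,0,0,0,0,0],[0,0,0,0,0,0],[0,0,0,0,0,0],[0,0,0,0,0,0],[0,0,0,0,0,0],[0,0,0,0,0,0]]' 1;  python3 -m crank '[[0,0,0.2,0,0,0],[0,0,0.3,0,0,0],[0,0,0.3,0,0,0],[0,0,0.3,0,0,0],[0,0,0,0,0,0]]'
python3 - <<'E'
from h import *
p,d,E=snap("top")
for t in ["cinnamon","tea1","pot","tray"]:
  for m in masks_of(t,"top")[:3]:
    v,u=np.nonzero(m["pixels"]); P=pts("top",np.c_[u,v],d,E)
    if t=="pot": P=P[P[:,2]>55]
    print(t,m["p"],np.round(m["location"]),len(u),np.median(P,0).round(),np.round(cv2.minAreaRect(P[:,:2].astype(np.float32))[0]),cv2.minAreaRect(P[:,:2].astype(np.float32)))
cv2.imwrite("pics/pot2.png",cv2.resize(p[90:350,100:360,::-1],(590,590)))
E
```

```text
clock: 16.65
position: [464.3, 111.8, 146.8]
tool_rot: [1.0, 0.0, 0.0, 0.0]
force: [-0.4, 0.6, -0.0]
finger_gap: 71.8
finger_force: 0.0
clock: 17.35
position: [465.3, 111.0, 2.8]
tool_rot: [1.0, -0.001, 0.0, -0.0]
force: [-0.0, 0.5, -0.7]
finger_gap: 72.2
finger_force: 0.0
clock: 18.05
position: [464.6, 111.4, 2.8]
tool_rot: [1.0, -0.001, 0.0, -0.0]
force: [-0.7, -0.5, 4.2]
finger_gap: 42.7
finger_force: 30.0
clock: 18.55
position: [466.5, 111.7, 138.4]
tool_rot: [1.0, -0.001, 0.003, -0.0]
force: [0.0, 1.3, -0.6]
finger_gap: 43.3
finger_force: 30.0
tea1 0.56 [289. 178.] 560 [606.   2.  23.] [607.   3.] ((607.28857421875, 2.634309768676758), (42.868900299072266, 43.62180709838867), 62.40629577636719)
pot 0.58 [288. 158.] 5109 [630.  -3.  60.] [629.   0.] ((629.4978637695312, 0.29772186279296875), (131.9517059326172, 132.66957092285156), 72.01043701171875)
tray 0.96 [170. 167.] 5166 [627. 202.   4.] [627. 204.] ((627.3570556640625, 204.2001953125), (103.68355560302734, 157.251220703125), 10.085177421569824)
```

View pics/pot2.png

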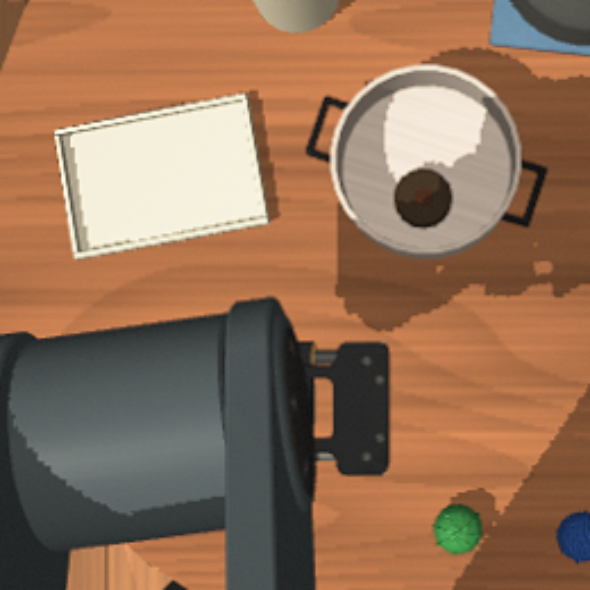

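The first tea cake lies in the pot at crop (423,198). The second goes into its far side.

```bash
python3 -m crank '[[0.317,-0.182,0,0,0,0],[0.317,-0.182,0,0,0,0],[0.317,-0.182,0,0,0,0],[0.317,-0.182,0,0,0,0],[0.317,-0.182,0,0,0,0],[0,0,0,0,0,0],[0,0,0,0,0,0]]'; python3 -m crank '[[0,0,-0.3,0,0,0],[0,0,-0.3,0,0,0],[0,0,-0.3,0,0,0],[0,0,-0.13,0,0,0],[0,0,0,0,0,0]]'; python3 -m crank '[[0,0,0,0,0,0],[0,0,0,0,0,0],[0,0,0,0,0,0],[0,0,0,0,0,0]]' -0.2;  python3 -m crank '[[0,0,0.2,0,0,0],[0,0,0.3,0,0,0],[0,0,0.33,0,0,0],[0,0,0.3,0,0,0],[0,0,0,0,0,0]]'
```

```text
clock: 19.5
position: [654.0, 1.8, 132.5]
tool_rot: [1.0, -0.001, -0.002, -0.0]
force: [0.0, -0.3, -0.2]
finger_gap: 43.0
finger_force: 30.0
clock: 20.0
position: [652.9, 2.9, 9.1]
tool_rot: [1.0, -0.0, -0.002, -0.0]
force: [-0.0, -0.5, -0.9]
finger_gap: 43.0
finger_force: 30.0
clock: 20.4
position: [655.0, 2.2, 11.8]
tool_rot: [1.0, -0.001, 0.001, 0.0]
force: [0.5, -0.0, -1.1]
finger_gap: 55.4
finger_force: 0.0
clock: 20.9
position: [657.1, 2.0, 152.5]
tool_rot: [1.0, -0.001, 0.004, 0.0]
force: [0.5, -0.2, 0.2]
finger_gap: 56.4
finger_force: 0.0
```

```bash
python3 -m crank '[[-0.2945,0.3085,0,0,0,0.0389],[-0.2945,0.3085,0,0,0,0.0389],[-0.2945,0.3085,0,0,0,0.0389],[-0.2945,0.3085,0,0,0,0.0389],[-0.2945,0.3085,0,0,0,0.0389],[-0.2945,0.3085,0,0,0,0.0389],[0,0,0,0,0,0.0389],[0,0,0,0,0,0.0389],[0,0,0,0,0,0],[0,0,0,0,0,0]]' -0.08
python3 - <<'E'
from h import *
p,d,E=snap("wrist","w2.png")
for m in masks_of("cinnamon","wrist")[:2]:
    v,u=np.nonzero(m["pixels"]); P=pts("wrist",np.c_[u,v],d,E)
    print(m["p"],m["location"],np.median(P,0),cv2.minAreaRect(P[:,:2].astype(np.float32)))
s=bot.get_state(); print(s["position"],R.from_quat(s["tool_rot"]).as_matrix()[:,0])
p,d,E=snap("top","t3.png")
for m in masks_of("tea1","top"):
    v,u=np.nonzero(m["pixels"]); P=pts("top",np.c_[u,v],d,E); print(m["p"],np.median(P,0).round(),len(u))
E
```

```text
clock: 21.9
position: [447.5, 219.0, 146.4]
tool_rot: [0.884, 0.467, -0.0, -0.0]
force: [-0.7, 0.8, 0.6]
finger_gap: 50.0
finger_force: 0.0
0.87 [274.2, 196.7] [441.84886395 225.22751241  11.64534839] ((438.9758605957031, 220.8450927734375), (95.2903060913086, 21.472806930541992), 55.87758255004883)
[447.56651692 218.87902615 146.45578264] [ 5.62749900e-01  8.26627188e-01 -2.04890792e-04]
0.94 [607.   3.  23.] 528
0.9 [652.   3.  23.] 545
```

View pics/w2.png

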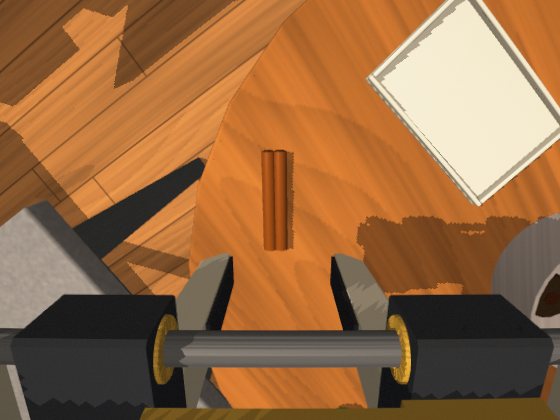

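Both tea cakes are in the pot. In the wrist view the cinnamon is at (275,197), parallel to the tool's x axis. The tool needs a small shift of (-4.5,+5) mm before descending.

```bash
python3 -m crank '[[-0.037,0.042,-0.3,0,0,0],[0,0,-0.3,0,0,0],[0,0,-0.3,0,0,0],[0,0,-0.2,0,0,0],[0,0,-0.1,0,0,0],[0,0,0,0,0,0],[0,0,0,0,0,0]]'; python3 -m crank '[[0,0,0,0,0,0],[0,0,0,0,0,0],[0,0,0,0,0,0],[0,0,0,0,0,0],[0,0,0,0,0,0],[0,0,0,0,0,0],[0,0,0,0,0,0]]' 1;  python3 -m crank '[[0,0,0.2,0,0,0],[0,0,0.3,0,0,0],[0,0,0.2,0,0,0],[0,0,0,0,0,0],[0,0,0,0,0,0]]'
```

```text
clock: 22.8
position: [443.5, 224.3, 3.0]
tool_rot: [0.883, 0.469, 0.0, 0.0]
force: [-0.9, -0.4, -0.7]
finger_gap: 50.0
finger_force: 0.0
clock: 23.5
position: [443.2, 224.2, 2.8]
tool_rot: [0.883, 0.469, 0.0, 0.0]
force: [-0.7, -0.4, 4.2]
finger_gap: 21.0
finger_force: 30.0
clock: 24.0
position: [442.9, 224.1, 86.3]
tool_rot: [0.883, 0.469, 0.0, 0.0]
force: [-0.6, 0.0, -0.8]
finger_gap: 21.0
finger_force: 30.0
```

```bash
python3 -m crank '[[0.2555,-0.028,0,0,0,0.0412],[0.2555,-0.028,0,0,0,0.0412],[0.2555,-0.028,0,0,0,0.0412],[0.2555,-0.028,0,0,0,0.0412],[0.2555,-0.028,0,0,0,0.0412],[0.2555,-0.028,0,0,0,0.0412],[0,0,0,0,0,0],[0,0,0,0,0,0]]'; python3 -m crank '[[0,0,-0.25,0,0,0],[0,0,-0.2,0,0,0],[0,0,-0.1,0,0,0],[0,0,-0.1,0,0,0],[0,0,0,0,0,0],[0,0,0,0,0,0]]'
```

```text
clock: 24.8
position: [626.1, 203.7, 84.4]
tool_rot: [0.641, 0.768, -0.001, -0.001]
force: [-0.1, 0.4, 0.5]
finger_gap: 20.9
finger_force: 30.0
clock: 25.4
position: [627.2, 204.2, 9.2]
tool_rot: [0.64, 0.768, 0.0, 0.0]
force: [-0.4, -0.3, -0.7]
finger_gap: 20.9
finger_force: 30.0
```

```bash
python3 -m crank '[[0,0,-0.013,0,0,0],[0,0,0,0,0,0],[0,0,0,0,0,0]]'; python3 -m crank '[[0,0,0,0,0,0],[0,0,0,0,0,0],[0,0,0,0,0,0],[0,0,0,0,0,0]]' 0.14;  python3 -m crank '[[0,0,0.1,0,0,0],[0,0,0.2,0,0,0],[0,0,0.3,0,0,0],[0,0,0.3,0,0,0],[-0.3,0,0.1,0,0,0],[-0.4,0,0,0,0,0],[-0.4,0,0,0,0,0],[-0.4,0,0,0,0,0],[0,0,0,0,0,0],[0,0,0,0,0,0]]'
python3 - <<'E'
from h import *
p,d,E=snap("top")
for t in ["cinnamon","tea1","walnut1","kettle","canister"]:
  for m in masks_of(t,"top")[:4]:
    v,u=np.nonzero(m["pixels"]); P=pts("top",np.c_[u,v],d,E)
    print(t,round(m["p"],2),np.median(P,0).round(),np.percentile(P[:,2],[5,95]).round(1))
cv2.imwrite("pics/end.png",p[:,:,::-1])
E
```

```text
clock: 25.7
position: [627.2, 204.1, 7.5]
tool_rot: [0.64, 0.768, 0.0, 0.0]
force: [0.0, -1.0, -0.3]
finger_gap: 21.4
finger_force: 30.0
clock: 26.1
position: [627.0, 204.0, 7.1]
tool_rot: [0.64, 0.768, -0.0, 0.0]
force: [0.4, 0.5, -0.7]
finger_gap: 39.8
finger_force: 0.0
clock: 27.1
position: [447.1, 204.3, 128.3]
tool_rot: [0.64, 0.769, 0.001, 0.0]
force: [0.6, -0.1, 0.2]
finger_gap: 39.9
finger_force: 0.0
cinnamon 0.95 [627. 203.  15.] [11.1 17.9]
tea1 0.72 [652.   3.  23.] [19.6 25.4]
tea1 0.64 [608.   2.  23.] [20.1 25.2]
tea1 0.63 [759.  96. 112.] [ 24.1 116.9]
tea1 0.34 [ 770. -115.   90.] [ 44.5 152.2]
walnut1 0.67 [ 653. -193.   35.] [24.2 40.9]
walnut1 0.67 [365. -21.  29.] [ 1.4 34.6]
walnut1 0.64 [ 360. -110.   29.] [19.6 34.6]
walnut1 0.6 [ 615. -194.   35.] [25.5 40.8]
kettle 0.86 [ 770. -115.   90.] [ 44.7 152.4]
canister 0.59 [759.  96. 112.] [ 18.4 116.8]
```

View pics/end.png

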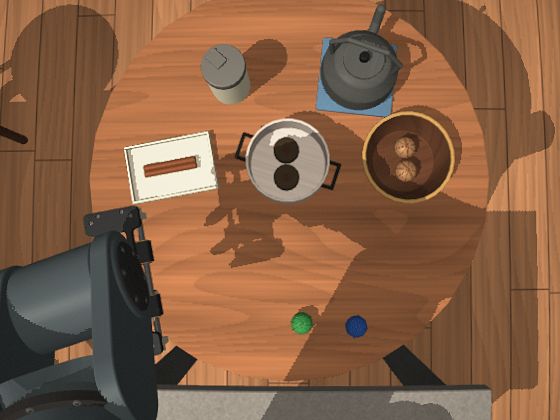

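The end picture shows the cinnamon flat in the tray (171,167), the tea cakes in the pot (287,150) and (287,177), and the walnuts in the bowl (405,147) and (406,169). The kettle and canister have not moved, so I'm handing in.

```bash
python3 -c "
from bench import ticket; print(ticket.sign_off())"
```

```text
the job is handed in; nothing more can be done
None
```

The job is handed in: the final top picture showed both walnuts in the bowl, both tea cakes in the pot and the cinnamon flat in the tray, with the kettle and canister where they were; no verdict came back.

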